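# Seat the hard disc in the drive dock

### The arm

A 7-joint arm with a two-finger parallel gripper is mounted at the origin on the work surface; the furniture and walls round the work are solid. World frame = base frame: x ahead of the robot, y to its left, z up, the work surface at z = 0. Lengths are in m, angles in rad, forces in N, time in s.
With the tool pointing down it reaches from about 0.4 to 0.85 m from the base axis. Payload 10.4 kg.
Tool frame: the origin (TCP) lies at the very end of the fingers, on their centre line; the grasp point (between the pads) lies 19 mm behind it; y points along the fingers, z is the direction in which the jaws open and shut, and the axes are right-handed (so a half turn about y gives the same grasp; the last joint's range is limited). The gripper opens to 85 mm and grips with 20 to 120 N. Pads are 22 mm wide; open, the fingers measure 114 mm over their backs; the gripper's body (76 mm by 85 mm) begins 54 mm behind the grasp point. The pads swing forward as they close: fully open they stand 13 mm farther back than shut.
Start: joints at [1.236, 0.332, -0.065, 1.46, 0.022, 1.35, -0.088], TCP at [0.192, -0.595, 0.2] pointing down, gripper open.
Joint ranges: [-2.6, 2.6], [-0.5, 2.12], [-1.47, 1.34], [0.16, 2.42], [-1.27, 4.41], [0.06, 2.06], [-2.6, 2.6]. Speed limits (rad/s): [2.22, 2.22, 2.79, 2.79, 3.14, 3.14, 3.14].

### API

Orientations are given as a unit quaternion [x, y, z, w].
In Python, from workcell import manip gives the robot as it stands.
- The arm moves only by the tool arm_command, never from a script. Its argument "commands" is a list that holds one entry, the list of rows, each a list of 6 numbers: the shift along the world's x, y, z in cm, then the turn, a rotation vector about the world's x, y, z in degrees. A call has 1 to 20 rows; each row is the pose to reach, as a shift and turn from the pose commanded when the call began; what a row does not reach only later rows make up. A row lasts 1/10 s, in which the tool goes at most 50 mm and 8.59 degrees, less where a joint would pass 70% of its speed; a pose out of reach is approached as far as the arm can. A call with a gripper value outside its range is refused whole. "claw" is the finger opening in cm, from 0 to 8.54, set as the call begins (left out, the last holds). The fingers move at their own pace and stop on an object; "newtons" is the grip in N (left out, the last holds). Time passes only in rows, so rows that repeat a pose let the fingers close. It gives the time, the measured TCP pose, the force and the opening at its end, in the units of the state.
- manip.get_obs(): the state, without advancing time (a new reading comes with each control period).
- manip.camera(name): name is "scene" or "side" or "wrist"; returns a dict with "pixels" (400x640x3 uint8, blue, green, red), "depth" (400x640 float32, m along the optical axis (not along the pixel's ray), 0 where there is no reading), "K" (3x3 intrinsics, pixels), "rvec" (rotation vector, rad) and "tvec" (3), from world to camera coordinates, as OpenCV has them. Camera axes: x right, y down, z forward; pixel columns grow to the right and rows downward; lengths in m; the calibration is good to about 2 mm. A picture is of the moment at which its call begins.
- manip.hand_in(): hands the job in, once; it reports no verdict.
Trained networks look in the newest picture that a camera, given by its name, has taken for a name from the list of things; names that differ only in an ending like _2 or _b are one class to them, and where a whole thing is asked for, a point or a joint stands for the part that bears it (a point fixed in the world has none). Each returns a list of dicts, best first, with "p" (0 to 1); they miss things now and then, are a little off and sometimes report something else, mostly with a low value. They report only what shows in the picture. A call takes as long as a camera call. They do not tell look-alikes from the thing itself.
- manip.masks_of(camera, thing): "mask" (400x640 bool, what is visible of it) and "bbox" ([left, top, right, bottom] in pixels, round what is visible of it).
The state is a dict: "clock": time; "joint_pos": joint angles; "joint_velocities": joint speeds; "tau": joint torques, N m; "position": TCP position; "ee_rot": TCP orientation; "ft_force": force on the tool from outside, world axes, zero at the start; "torque": the same for the moment, N m; "grip_width": opening from 0.0 (shut) to 1.0 (fully open).
Only numpy, scipy, OpenCV 4.12 (cv2) and the standard library are available. Lean on these libraries where they do the work, as an engineer would, in place of code of your own. Each camera call takes 0.05 s, during which the arm holds its last target.

### The job

Load the silver hard disc that stands on edge beside the fan into the slot of the drive dock. Lean the disc clearly towards one of its broad faces (about 15 degrees) and let its lower edge into the chamfered mouth that way, then straighten it up and lower it fully home, upright, and let go. Leave the black fan standing where it is.

Things in the scene. Friction and masses are not known exactly. Their poses are not given: they have to be found in the camera images.
- disc_center (a point): Centre of the silver hard disc, a loose box 102 high x 147 long x 22.5 mm thick (0.3 to 0.5 kg), standing on a long edge on the bench; this point is 51 mm above that edge. Axes: x up along the 102 mm height, y along the 147 mm length, z through the thickness. Grip it across the thickness, near the top.
- disc_foot (a point): Middle of the hard disc's lower edge face (the face it stands on), 51 mm below its centre; same axes as disc_center.
- slot_mouth (a point): Centre of the slot's mouth, in the top plane of the fixed grey drive dock (220 x 100 x 52 mm); x along the slot, y across, z up. Black chamfers narrow the mouth from 179 x 56 mm at the top to 155 x 26 mm at 16 mm below; straight walls go on down to a flat floor 44 mm below this point. The seated disc stands 58 mm out of the dock.
- fan_center (a point): Centre of the black case fan, 80 x 80 x 25 mm, loose, standing on edge on the bench; leave it alone. Axes: x up, z through its 25 mm thickness.
Not all that is in view belongs to the job. Of the things that look like the part that bears disc_center, take the one that is farthest to the robot's right at the start.

How it is judged:
On the way:
1. the disc's lower edge is inside the chamfered mouth while the disc leans at least 7 degrees towards one of its broad faces (z of disc_foot in the frame of slot_mouth below -0.006 m and horizontal distance between disc_foot and slot_mouth below 0.025 m and (angle between disc_center's own z axis and vertical below 1.45 rad or angle between disc_center's own z axis and vertical above 1.69 rad)), for 0.1 s.
At the end, for the whole second after the job is handed in: The hard disc stands in the dock's slot, its lower edge on the slot's floor (within 6 mm), within 12 mm of the slot's middle, upright within 10 degrees, at rest; the fan is within 20 mm of where it stood (z of disc_foot in the frame of slot_mouth below -0.038 m and horizontal distance between disc_foot and slot_mouth below 0.012 m and angle between disc_center's own x axis and vertical below 0.18 rad and linear speed of hard_disc below 0.02 m/s and distance of fan_center from where it was at the start of the episode below 0.02 m); the robot touches nothing.
It fails at once if the fan is moved by more than 30 mm (distance of fan_center from where it was at the start of the episode above 0.03 m).
It also fails if it takes over 43 s, if anything falls off the work surface, if the arm or the gripper's body presses on something with over 40 N, if the wrist force passes 120 N, or if a joint passes its speed limit or range.

## Working session

There is one attempt and no reset: what is moved stays moved. The work goes in short steps, Python scripts to look and compute and a tool call to move; the robot and the scene stay as the last step left them, time stands still between calls to the robot, and variables do not carry over. Pictures are saved under pics/ and viewed, and the job is handed in when it is done.

Besides the shell and the picture viewer there is one more tool, called after "Emit:" as a command line: name --argument value ..., lists and objects as JSON in quotes. arm_command: Moves the arm, as the interface text tells. Its arguments: {"type":"object","properties":{"commands":{"type":"array"},"claw":{"type":"number"},"newtons":{"type":"number"}},"required":["commands"]}

```bash
mkdir -p pics; cat > h.py <<'E'
import numpy as np, cv2
from workcell import manip
def cam(n):
    c=manip.camera(n); return c
def pts(c,mask=None):
    K=c["K"];d=c["depth"];v,u=np.nonzero((d>0)&(mask if mask is not None else True))
    z=d[v,u];P=np.stack([(u-K[0,2])/K[0,0]*z,(v-K[1,2])/K[1,1]*z,z],1)
    R=cv2.Rodrigues(np.array(c["rvec"],float))[0];return (P-np.array(c["tvec"]).ravel())@R, u,v
E
python3 - <<'E'
from h import *
for n in ["scene","side","wrist"]:
    c=cam(n);cv2.imwrite(f"pics/a_{n}.png",c["pixels"]);np.savez(f"a_{n}.npz",**{k:np.array(v) for k,v in c.items()})
    for t in ["disc_center","slot_mouth","fan_center"]:
        try:
            for m in manip.masks_of(n,t):
                P,u,v=pts(c,m["mask"]); print(n,t,round(m["p"],2),m["bbox"],np.median(P,0).round(3),P.min(0).round(3),P.max(0).round(3))
        except Exception as e: print(n,t,e)
o=manip.get_obs();print({k:np.round(v,3) for k,v in o.items()})
E
```

```text
scene disc_center 0.94 [300.6, 195.3, 326.3, 296.7] [ 0.274 -0.191  0.076] [ 0.254 -0.216 -0.003] [0.494 0.047 0.102]
scene disc_center 0.73 [441.2, 186.3, 483.4, 271.5] [ 0.494 -0.306  0.071] [ 0.47  -0.322 -0.003] [ 0.768 -0.217  0.102]
scene slot_mouth 0.91 [207.1, 145.9, 308.8, 206.0] [0.419 0.119 0.039] [ 0.327  0.097 -0.002] [0.57  0.311 0.053]
scene fan_center 0.8 [338.6, 178.0, 372.4, 223.1] [ 0.479 -0.09   0.043] [ 0.446 -0.1   -0.002] [0.612 0.037 0.08 ]
side disc_center 0.75 [355.2, 156.2, 417.2, 223.6] [ 0.305 -0.136  0.057] [ 0.255 -0.405 -0.004] [ 0.429 -0.083  0.102]
side disc_center 0.67 [289.5, 125.9, 343.7, 167.7] [ 0.539 -0.28   0.056] [ 0.472 -0.542 -0.004] [ 0.678 -0.256  0.102]
side slot_mouth 0.68 [279.3, 169.8, 320.8, 211.7] [ 0.488 -0.079  0.043] [ 0.446 -0.197 -0.003] [ 0.577 -0.067  0.081]
side slot_mouth 0.67 [187.1, 223.6, 322.7, 308.8] [0.429 0.186 0.041] [ 0.319  0.041 -0.003] [0.608 0.219 0.053]
side fan_center 0.8 [278.8, 167.5, 318.2, 211.2] [ 0.488 -0.079  0.043] [ 0.446 -0.197 -0.003] [ 0.577 -0.067  0.081]
{'clock': np.float64(0.6), 'joint_pos': array([ 1.236,  0.332, -0.065,  1.46 ,  0.022,  1.35 , -0.088]), 'joint_velocities': array([-0.   ,  0.   ,  0.001, -0.002, -0.001,  0.001,  0.001]), 'tau': array([-1.0000e-03, -6.2495e+01,  4.8000e-02, -3.9170e+01,  1.6000e-02,
        2.0000e-03, -0.0000e+00]), 'position': array([ 0.192, -0.595,  0.2  ]), 'ee_rot': array([ 0.11 , -0.699,  0.699, -0.11 ]), 'ft_force': array([-0.68 , -0.392,  0.518]), 'torque': array([-0.006, -0.032,  0.067]), 'grip_width': np.float64(1.001)}
```

View pics/a_scene.png

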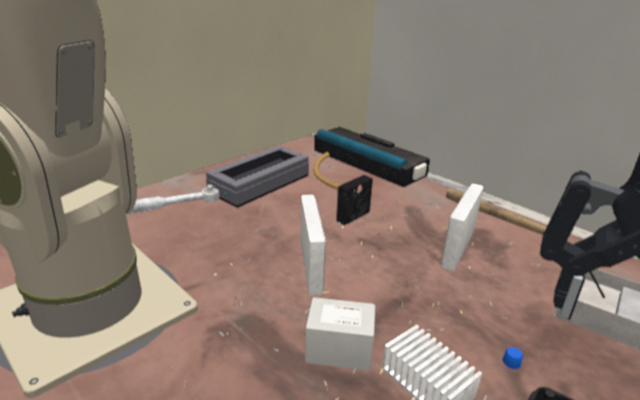

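View pics/a_side.png

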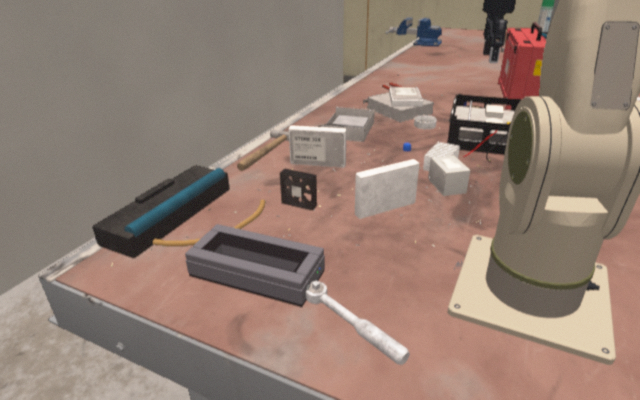

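```bash
python3 - <<'E'
from h import *
for n in ["scene","side"]:
    c=dict(np.load(f"a_{n}.npz"));P,u,v=pts(c)
    def rect(name,sel):
        Q=P[sel]; 
        if len(Q)<8: print(n,name,len(Q));return
        (cx,cy),(w,h),a=cv2.minAreaRect((Q[:,:2]*1000).astype(np.float32)); print(n,name,len(Q),np.round([cx,cy,w,h,a],1),Q[:,2].min().round(4),Q[:,2].max().round(4), 'px',u[sel].min(),u[sel].max(),v[sel].min(),v[sel].max())
    z=P[:,2];x=P[:,0];y=P[:,1]
    rect("discA top",(abs(z-.102)<.006)&(x>.2)&(x<.43)&(y>-.24)&(y<-.06))
    rect("discB top",(abs(z-.102)<.006)&(x>.44)&(x<.7)&(y>-.36)&(y<-.2))
    rect("fan",(z>.01)&(z<.09)&(x>.43)&(x<.56)&(y>-.18)&(y<-.04))
    rect("fantop",(z>.074)&(z<.09)&(x>.43)&(x<.56)&(y>-.18)&(y<-.04))
    rect("dock top",(abs(z-.052)<.005)&(x>.28)&(x<.6)&(y>0.03)&(y<.3))
    rect("dock int",(z<.046)&(z>.004)&(x>.28)&(x<.6)&(y>0.03)&(y<.3))
    rect("anything tall",(z>.11)&(x>.1)&(x<.8)&(y>-.5)&(y<.4))
E
```

```text
scene discA top 729 [ 306.5 -152.8  146.1   24.2   52.3] 0.096 0.1023 px 301 324 196 244
scene discB top 576 [ 543.3 -291.   148.7   24.3   16.2] 0.096 0.1016 px 451 482 184 222
scene fan 1173 [487.4 -85.5  83.7  28.    1.7] 0.01 0.0802 px 336 372 175 221
scene fantop 276 [486.7 -85.2  81.7  26.3   1. ] 0.074 0.0802 px 338 372 175 192
scene dock top 1231 [440.3 156.6 222.2 101.6   4.2] 0.047 0.0526 px 206 307 146 187
scene dock int 2739 [434.9 143.4 151.2 317.7  71.3] 0.004 0.046 px 191 331 152 206
scene anything tall 0
side discA top 407 [ 307.7 -148.1  146.6   26.    53.1] 0.096 0.1024 px 356 418 160 178
side discB top 262 [ 543.4 -287.   144.8   27.7   15.7] 0.0961 0.1022 px 289 345 126 133
side fan 1036 [ 4.869e+02 -8.230e+01  8.130e+01  2.960e+01  4.000e-01] 0.0101 0.0815 px 280 316 169 206
side fantop 238 [487.2 -82.4  29.2  79.4  89.5] 0.0741 0.0815 px 280 316 169 180
side dock top 2903 [440.1 159.5 220.7 102.8   4.7] 0.047 0.0535 px 185 323 225 285
side dock int 4775 [438.  159.7 181.  318.6  70.5] 0.004 0.046 px 185 333 216 308
side anything tall 0
```

```bash
python3 - <<'E'
from h import *
a=cv2.imread("pics/a_scene.png");b=cv2.imread("pics/a_side.png")
A=cv2.resize(a[160:390,280:520],(400,383),interpolation=cv2.INTER_CUBIC);B=cv2.resize(b[80:240,260:480],(400,291),interpolation=cv2.INTER_CUBIC)
o=np.zeros((383,800,3),np.uint8);o[:,:400]=A;o[:291,400:]=B;cv2.imwrite("pics/crop1.png",o)
cv2.imwrite("pics/w.png",np.array(cv2.imread("pics/a_wrist.png")))
c=dict(np.load("a_scene.npz"));P,u,v=pts(c)
s=(u>308)&(u<374)&(v>300)&(v<366);print(P[s].min(0),P[s].max(0),np.median(P[s],0))
s=(u>390)&(u<470)&(v>335)&(v<390);print(P[s].min(0),P[s].max(0))
E
```

```text
[ 0.16115992 -0.36141053 -0.00333289] [ 0.32109987 -0.20881573  0.06379985] [ 0.19569823 -0.3212695   0.05701432]
[ 0.20840342 -0.473155   -0.00466581] [ 0.3624285  -0.34260025  0.04304472]
```

View pics/crop1.png

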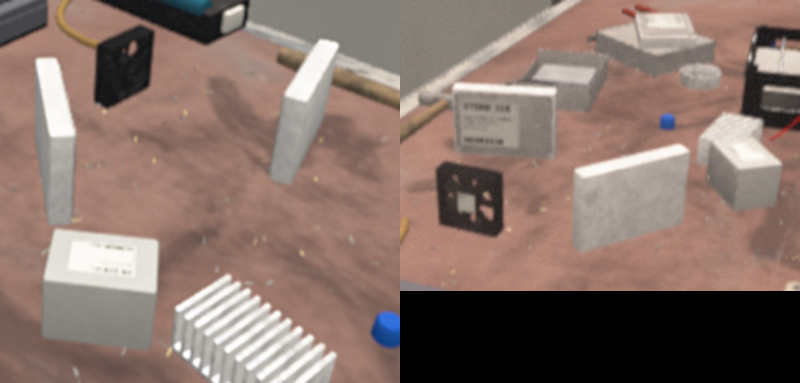

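View pics/w.png

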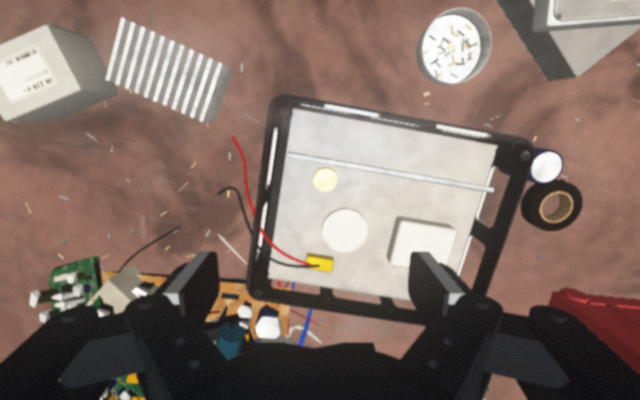

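```bash
python3 - <<'E'
from h import *
from scipy.spatial.transform import Rotation as R
o=manip.get_obs();r=R.from_quat(o["ee_rot"]);print(r.as_matrix().round(3))
for a in (16,):
    t=np.radians(a+90);d=np.array([np.cos(t),np.sin(t),0])
    z=r.as_matrix()[:,2];ang=np.degrees(np.arctan2(z[1],z[0]));print("jaw yaw now",ang,"turn",[(a+90-ang+90)%180-90])
for n in ["scene","side"]:
    c=dict(np.load(f"a_{n}.npz"));print(n,"campos",(-cv2.Rodrigues(c["rvec"])[0].T@c["tvec"].ravel()).round(2))
E
```

```text
[[-0.952  0.     0.307]
 [-0.307 -0.    -0.952]
 [-0.    -1.     0.   ]]
jaw yaw now -72.13625267434999 turn [np.float64(-1.8637473256500243)]
scene campos [-0.14 -0.61  0.47]
side campos [0.06 0.66 0.51]
```

Emit:
arm_command --commands '[[[0, 0, 4, 0, 0, 0], [4, 3.5, 8, 0, 0, 0], [8, 7, 8, 0, 0, 0], [12, 10.5, 8, 0, 0, 0], [16, 14, 8, 0, 0, 0], [20, 17.5, 8, 0, 0, 0], [24, 21, 8, 0, 0, 0], [28, 24.5, 8, 0, 0, -1], [32, 28, 8, 0, 0, -2], [35.1, 30.6, 7, 0, 0, -2], [35.1, 30.6, 7, 0, 0, -2], [35.1, 30.6, 7, 0, 0, -2], [35.1, 30.6, 7, 0, 0, -2], [35.1, 30.6, 7, 0, 0, -2]]]' --claw 8.5 --newtons 60

```text
clock: 2.0
position: [0.542, -0.2902, 0.27]
ee_rot: [0.097, -0.7, 0.701, -0.097]
ft_force: [0.2, -0.2, 0.2]
grip_width: 0.998
```

```bash
python3 - <<'E'
from h import *
o=manip.get_obs();print({k:np.round(o[k],3) for k in("clock","position","ee_rot","joint_pos","ft_force")})
c=cam("wrist");cv2.imwrite("pics/b_wrist.png",c["pixels"]);P,u,v=pts(c);z=P[:,2]
print("cam",(-cv2.Rodrigues(np.array(c["rvec"]))[0].T@np.array(c["tvec"]).ravel()).round(3))
for m in manip.masks_of("wrist","disc_center"): print(m["p"],m["bbox"])
s=(abs(z-.102)<.006)&(abs(P[:,0]-.543)<.12)&(abs(P[:,1]+.29)<.07)
print(s.sum(),cv2.minAreaRect((P[s][:,:2]*1000).astype(np.float32)),P[s].max(0),u[s].min(),u[s].max(),v[s].min(),v[s].max())
E
```

```text
{'clock': np.float64(2.0), 'position': array([ 0.542, -0.29 ,  0.27 ]), 'ee_rot': array([ 0.097, -0.7  ,  0.701, -0.097]), 'joint_pos': array([ 0.679,  0.304, -0.338,  1.363,  0.101,  1.491, -0.948]), 'ft_force': array([ 0.151, -0.165,  0.152])}
cam [ 0.606 -0.271  0.444]
0.77 [300.7, 109.0, 325.8, 237.5]
0.71 [108.4, 244.6, 220.1, 337.0]
2842 ((545.5989379882812, -288.68988037109375), (145.85122680664062, 24.35638427734375), 16.32147789001465) [ 0.61852568 -0.25834406  0.10391116] 301 324 106 237
```

View pics/b_wrist.png

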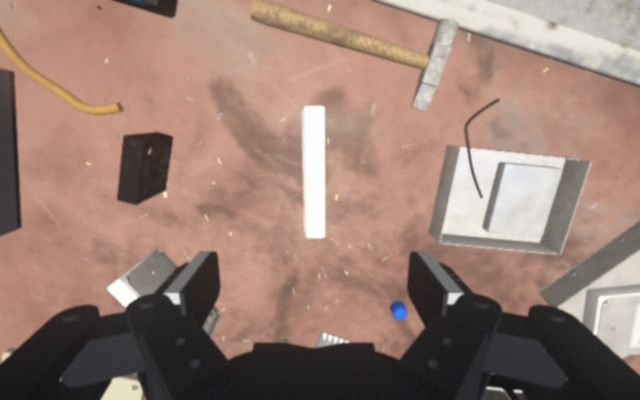

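Emit:
arm_command --commands '[[[0.3, 0.1, -4, 0, 0, 0.4], [0.3, 0.1, -8, 0, 0, 0.4], [0.3, 0.1, -12, 0, 0, 0.4], [0.3, 0.1, -15, 0, 0, 0.4], [0.3, 0.1, -18, 0, 0, 0.4], [0.3, 0.1, -20, 0, 0, 0.4], [0.3, 0.1, -20.8, 0, 0, 0.4], [0.3, 0.1, -20.8, 0, 0, 0.4], [0.3, 0.1, -20.8, 0, 0, 0.4]]]'

```text
clock: 3.0
position: [0.5463, -0.2885, 0.0632]
ee_rot: [0.099, -0.7, 0.7, -0.1]
ft_force: [0.1, 0.6, 0.2]
grip_width: 0.992
```

Emit:
arm_command --commands '[[[0, 0, 0, 0, 0, 0], [0, 0, 0, 0, 0, 0], [0, 0, 0, 0, 0, 0], [0, 0, 0, 0, 0, 0], [0, 0, 0, 0, 0, 0], [0, 0, 0, 0, 0, 0], [0, 0, 0, 0, 0, 0], [0, 0, 0, 0, 0, 0], [0, 0, 0, 0, 0, 0], [0, 0, 0, 0, 0, 0]]]' --claw 1.0 --newtons 70

```text
clock: 4.0
position: [0.5461, -0.2882, 0.0624]
ee_rot: [0.1, -0.7, 0.7, -0.1]
ft_force: [-0.5, 0.0, 5.5]
grip_width: 0.238
```

Emit:
arm_command --commands '[[[0, 0, 2, 0, 0, 0], [0, 0, 5, 0, 0, 0], [0, 0, 9, 0, 0, 0], [0, 0, 13, 0, 0, 0], [0, 0, 16, 0, 0, 0], [-0.5, 2, 18, 0, 0, 0], [-1, 5, 18, 0, 0, -1], [-2, 9, 18, 0, 0, -3], [-3, 13, 18, 0, 0, -4], [-4, 17, 18, 0, 0, -5], [-5, 21, 18, 0, 0, -6], [-6, 25, 18, 0, 0, -7], [-7, 29, 18, 0, 0, -8], [-8, 33, 18, 0, 0, -9], [-9, 37, 18, 0, 0, -10], [-10, 41, 18, 0, 0, -11], [-10.6, 44.6, 17, 0, 0, -11.8], [-10.6, 44.6, 17, 0, 0, -11.8], [-10.6, 44.6, 17, 0, 0, -11.8], [-10.6, 44.6, 17, 0, 0, -11.8]]]'

```text
clock: 6.0
position: [0.4398, 0.1571, 0.2314]
ee_rot: [0.027, -0.706, 0.707, -0.027]
ft_force: [0.2, -0.4, -3.6]
grip_width: 0.235
```

```bash
cat > look.py <<'E'
from h import *
import sys
from scipy.spatial.transform import Rotation as R
tag=sys.argv[1]
o=manip.get_obs();print({k:np.round(o[k],4) for k in("clock","position","ee_rot","joint_pos","ft_force","grip_width")})
p=np.array(o["position"]);M=R.from_quat(o["ee_rot"]).as_matrix();print(M.round(3))
ims=[]
for n in ["scene","side","wrist"]:
    c=cam(n);ims.append(c["pixels"].copy());np.savez(f"{tag}_{n}.npz",**{k:np.array(v) for k,v in c.items()})
    P,u,v=pts(c);x,y,z=P.T
    s=(abs(z-.052)<.004)&(abs(x-.44)<.14)&(abs(y-.158)<.075)
    if s.sum()>50:
        print(n,"dock",s.sum(),[np.round(q,1) for q in cv2.minAreaRect((P[s][:,:2]*1000).astype(np.float32))],u[s].min(),u[s].max(),v[s].min(),v[s].max())
    Q=(P-p)@M  # tool frame
    s=(abs(Q[:,2])<.03)&(abs(Q[:,0])<.1)&(Q[:,1]>-.06)&(Q[:,1]<.085)
    ms=manip.masks_of(n,"disc_center")
    for m in ms:
        s2=s&m["mask"][v,u]
        if s2.sum()>100:
            q=Q[s2]*1000;print(n,"disc",round(m["p"],2),s2.sum(),"tool 2..98%",np.percentile(q,[2,50,98],0).round(1).tolist(), [round(t) for t in m["bbox"]])
o=np.zeros((500,800,3),np.uint8);o[:250,:400]=cv2.resize(ims[0],(400,250));o[:250,400:]=cv2.resize(ims[1],(400,250));o[250:,:400]=cv2.resize(ims[2],(400,250))
cv2.imwrite(f"pics/{tag}.png",o);[cv2.imwrite(f"pics/{tag}_{i}.png",q) for i,q in enumerate(ims)]
E
python3 look.py c
```

```text
{'clock': np.float64(6.0), 'position': array([0.4398, 0.1571, 0.2314]), 'ee_rot': array([ 0.0274, -0.7064,  0.7068, -0.0268]), 'joint_pos': array([ 2.8200e-01,  8.0000e-04, -7.1210e-01,  1.7772e+00,  7.0000e-04,
        1.3648e+00, -1.9243e+00]), 'ft_force': array([ 0.2009, -0.3808, -3.6427]), 'grip_width': np.float64(0.2354)}
[[-0.997 -0.001  0.077]
 [-0.077 -0.001 -0.997]
 [ 0.001 -1.     0.001]]
scene dock 1126 [array([440.4, 156.5]), array([221. , 102.7]), np.float64(4.2)] 206 307 146 187
scene disc 0.83 3038 tool 2..98% [[-66.7, -37.9, -3.5], [17.5, 8.7, 12.7], [75.2, 59.6, 15.9]] [226, 58, 286, 121]
side dock 2771 [array([440. , 159.4]), array([220.3, 103. ]), np.float64(4.9)] 185 323 225 284
side disc 0.81 5453 tool 2..98% [[-66.0, -38.9, -13.8], [14.1, 4.8, -11.3], [74.6, 58.4, 5.8]] [201, 123, 293, 202]
wrist dock 7148 [array([451.3, 159.6]), array([199.7, 100.1]), np.float64(4.5)] 265 359 72 249
wrist disc 0.86 12368 tool 2..98% [[-71.3, -40.8, -12.8], [-25.7, -39.4, -1.2], [41.0, -36.0, 9.9]] [280, 99, 343, 348]
```

View pics/c.png

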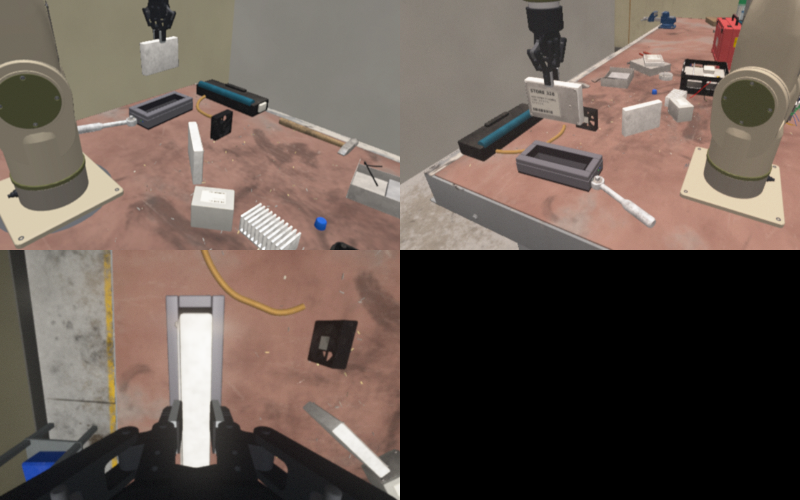

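```bash
cat > fit.py <<'E'
from h import *
from scipy.spatial.transform import Rotation as R
import sys
tag=sys.argv[1];o=manip.get_obs();p=np.array(o["position"]);M=R.from_quat(o["ee_rot"]).as_matrix()
for n in ["scene","side"]:
    c=manip.camera(n)
    for m in manip.masks_of(n,"disc_center"):
        P,u,v=pts(c,cv2.erode(m["mask"].astype(np.uint8),np.ones((2,2)))>0);Q=(P-p)@M*1000
        s=(abs(Q[:,2])<30)&(abs(Q[:,0])<100)&(Q[:,1]>-60)&(Q[:,1]<80)
        if s.sum()<500: continue
        Q=Q[s];sg=12 if np.median(Q[:,2])>0 else -12
        F=Q[abs(Q[:,2]-np.median(Q[:,2]))<3]
        A=np.c_[F[:,0],F[:,1],np.ones(len(F))];k=np.linalg.lstsq(A,F[:,2],rcond=None)[0]
        print(n,len(F),"plane z=ax+by+c deg",np.degrees(k[:2]).round(2),k[2].round(2),"rect xy",[np.round(q,1) for q in cv2.minAreaRect(F[:,:2].astype(np.float32))])
E
python3 fit.py c
```

```text
scene 2527 plane z=ax+by+c deg [-0.07  1.14] 12.8 rect xy [array([ 1.6, 12.3]), array([101.8, 149.4]), np.float64(89.7)]
side 4550 plane z=ax+by+c deg [0.24 0.96] -12.02 rect xy [array([ 3.9, 10.9]), array([ 99.4, 143.4]), np.float64(89.9)]
```

Emit:
arm_command --commands '[[[0.1, -0.4, -1, 4, 0.3, 0], [0.3, -0.8, -3, 8, 0.6, 0], [0.4, -1.2, -5, 12, 0.9, 0], [0.5, -1.5, -7, 14.9, 1.2, 0], [0.5, -1.5, -9, 14.9, 1.2, 0], [0.5, -1.5, -10, 14.9, 1.2, 0], [0.5, -1.5, -10, 14.9, 1.2, 0], [0.5, -1.5, -10, 14.9, 1.2, 0], [0.5, -1.5, -10, 14.9, 1.2, 0], [0.5, -1.5, -10, 14.9, 1.2, 0], [0.5, -1.5, -10, 14.9, 1.2, 0]]]'

```text
clock: 7.6
position: [0.445, 0.1433, 0.1324]
ee_rot: [-0.031, 0.792, -0.609, 0.024]
ft_force: [0.5, 0.3, -3.0]
grip_width: 0.235
```

```bash
python3 look.py d; python3 fit.py d
cat > foot.py <<'E'
E

```

```text
{'clock': np.float64(7.6), 'position': array([0.445 , 0.1433, 0.1324]), 'ee_rot': array([-0.0309,  0.7924, -0.6088,  0.024 ]), 'joint_pos': array([ 0.3937,  0.0606, -0.6081,  1.9659, -0.2509,  1.103 , -1.5944]), 'ft_force': array([ 0.5382,  0.3418, -2.9938]), 'grip_width': np.float64(0.2345)}
[[-0.997 -0.02   0.076]
 [-0.078  0.257 -0.963]
 [-0.    -0.966 -0.258]]
scene dock 852 [array([440., 156.]), array([222.9, 101.9]), np.float64(4.0)] 206 307 149 187
scene disc 0.83 2341 tool 2..98% [[-66.0, -38.7, -5.5], [19.7, 4.9, 13.1], [75.4, 57.7, 15.9]] [235, 110, 291, 166]
side dock 2017 [array([439.7, 161.8]), array([221.5, 101.1]), np.float64(5.7)] 185 323 228 284
side disc 0.55 4781 tool 2..98% [[-65.3, -38.2, -13.7], [13.1, 8.1, -11.0], [75.0, 58.5, 4.3]] [214, 177, 295, 251]
wrist dock 12572 [array([442.4, 158.7]), array([218.6,  99.4]), np.float64(4.6)] 261 389 56 317
scene 1850 plane z=ax+by+c deg [-0.11  1.26] 13.22 rect xy [array([ 2.2, 11.7]), array([148.9, 102.9]), np.float64(0.5)]
side 4168 plane z=ax+by+c deg [0.16 1.02] -11.46 rect xy [array([ 3.6, 10.8]), array([143.7, 100.1]), np.float64(0.7)]
```

View pics/d.png

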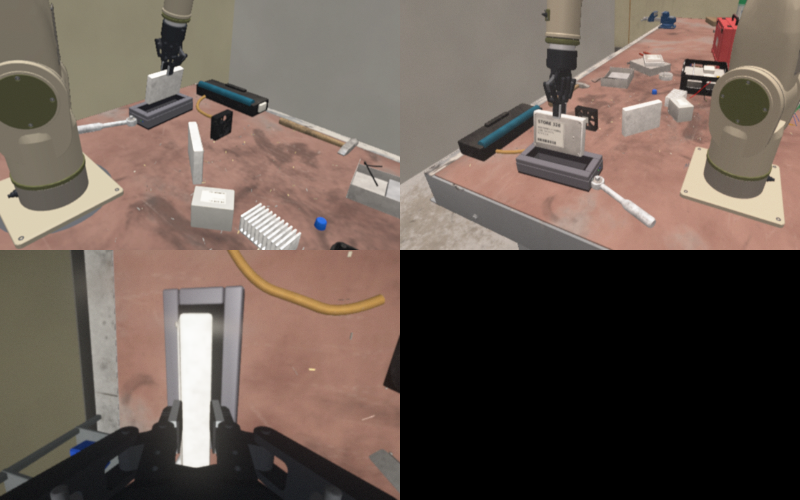

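Emit:
arm_command --commands '[[[0, 0.1, -1, 0, 0, 0], [0, 0.1, -2, 0, 0, 0], [0, 0.1, -2.6, 0, 0, 0], [0, 0.1, -3.2, 0, 0, 0], [0, 0.1, -3.2, 0, 0, 0], [0, 0.1, -3.2, 0, 0, 0], [0, 0.1, -3.2, 0, 0, 0], [0, 0.1, -3.2, 0, 0, 0]]]'

```text
clock: 8.9
position: [0.445, 0.1441, 0.1002]
ee_rot: [-0.031, 0.792, -0.609, 0.024]
ft_force: [-0.9, -0.7, -4.0]
grip_width: 0.235
```

```bash
python3 look.py e; python3 fit.py e
```

```text
{'clock': np.float64(8.9), 'position': array([0.445 , 0.1441, 0.1002]), 'ee_rot': array([-0.0309,  0.7924, -0.6087,  0.0238]), 'joint_pos': array([ 0.3846,  0.103 , -0.6111,  2.0011, -0.2326,  1.0299, -1.5981]), 'ft_force': array([-0.926 , -0.7163, -3.9753]), 'grip_width': np.float64(0.2349)}
[[-0.997 -0.02   0.075]
 [-0.078  0.257 -0.963]
 [-0.    -0.966 -0.258]]
scene dock 988 [array([439.8, 155.7]), array([220.8, 102.3]), np.float64(3.9)] 206 307 150 187
scene disc 0.89 2172 tool 2..98% [[-65.4, -39.0, -5.5], [22.2, 2.6, 13.0], [75.4, 54.0, 16.0]] [235, 125, 292, 182]
side dock 2354 [array([440.1, 161.3]), array([222.7, 101.7]), np.float64(5.8)] 185 323 226 284
side disc 0.64 4706 tool 2..98% [[-67.0, -38.4, -13.8], [12.1, 7.9, -11.0], [74.9, 59.7, 6.5]] [215, 191, 295, 266]
wrist dock 16895 [array([441.9, 158.9]), array([219.7,  99.7]), np.float64(4.6)] 243 389 48 342
wrist disc 0.61 12566 tool 2..98% [[-71.3, -40.1, -12.5], [-25.4, -38.7, -0.9], [41.6, -34.7, 10.5]] [277, 99, 343, 348]
scene 1644 plane z=ax+by+c deg [-0.08  1.27] 13.28 rect xy [array([2.8, 8.8]), array([149.1,  96.1]), np.float64(0.0)]
side 4009 plane z=ax+by+c deg [0.23 1.01] -11.49 rect xy [array([ 3.8, 11.3]), array([100.6, 144.6]), np.float64(89.8)]
```

View pics/e.png

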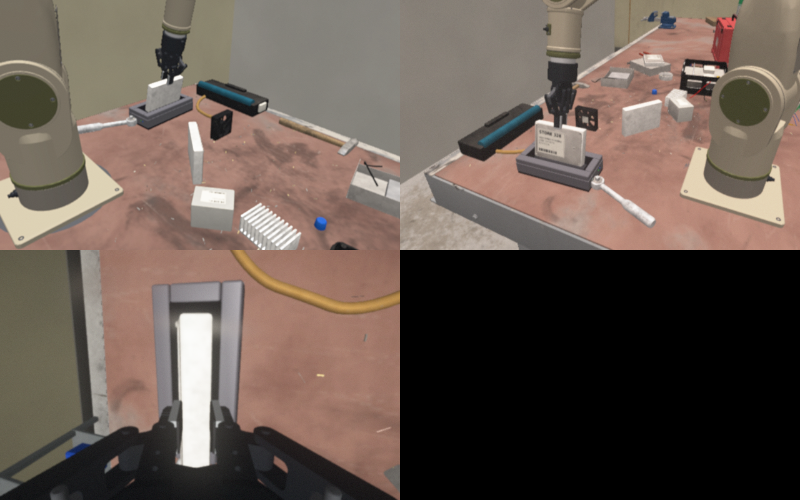

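Emit:
arm_command --commands '[[[0, 0.4, 0.15, -4, -0.3, 0], [-0.1, 0.8, 0.2, -8, -0.6, 0], [-0.1, 1.2, 0.2, -12, -0.9, 0], [-0.1, 1.5, 0.2, -16, -1.3, 0], [-0.1, 1.5, 0.2, -16, -1.3, 0], [-0.1, 1.5, 0.2, -16, -1.3, 0], [-0.1, 1.5, 0.2, -16, -1.3, 0], [-0.1, 1.5, 0.2, -16, -1.3, 0]]]'

```text
clock: 10.2
position: [0.4439, 0.158, 0.1017]
ee_rot: [0.027, -0.7, 0.713, -0.027]
ft_force: [-0.0, -0.4, -3.7]
grip_width: 0.235
```

```bash
python3 look.py f; python3 fit.py f
```

```text
{'clock': np.float64(10.2), 'position': array([0.4439, 0.158 , 0.1017]), 'ee_rot': array([ 0.0266, -0.6999,  0.7132, -0.027 ]), 'joint_pos': array([ 0.1882,  0.1362, -0.6753,  1.9418,  0.1146,  1.1035, -2.0299]), 'ft_force': array([-3.1000e-03, -3.7260e-01, -3.7036e+00]), 'grip_width': np.float64(0.2351)}
[[-0.997  0.001  0.076]
 [-0.076 -0.019 -0.997]
 [ 0.    -1.     0.019]]
scene dock 1000 [array([439.5, 157.4]), array([223.3, 103.8]), np.float64(4.1)] 206 307 149 186
scene disc 0.81 2450 tool 2..98% [[-65.5, -38.0, -4.6], [19.0, 7.5, 12.7], [75.4, 56.8, 16.0]] [231, 119, 287, 180]
side dock 2249 [array([440.6, 159.8]), array([221.1, 102.4]), np.float64(4.7)] 185 323 228 284
side disc 0.87 4208 tool 2..98% [[-65.5, -39.0, -14.2], [14.7, 2.3, -11.7], [74.8, 57.6, 6.5]] [207, 197, 295, 268]
wrist dock 17474 [array([441.4, 159. ]), array([219.5, 100.2]), np.float64(4.5)] 236 386 52 338
wrist disc 0.72 12321 tool 2..98% [[-71.0, -40.5, -13.3], [-25.5, -39.2, -1.7], [41.2, -35.7, 9.3]] [281, 101, 341, 348]
scene 2058 plane z=ax+by+c deg [-0.09  1.14] 12.69 rect xy [array([ 2.2, 10.3]), array([ 99.3, 148.1]), np.float64(89.6)]
side 3389 plane z=ax+by+c deg [0.26 0.83] -11.99 rect xy [array([ 3.2, 10.1]), array([ 99.9, 143.8]), np.float64(90.0)]
```

View pics/f_2.png

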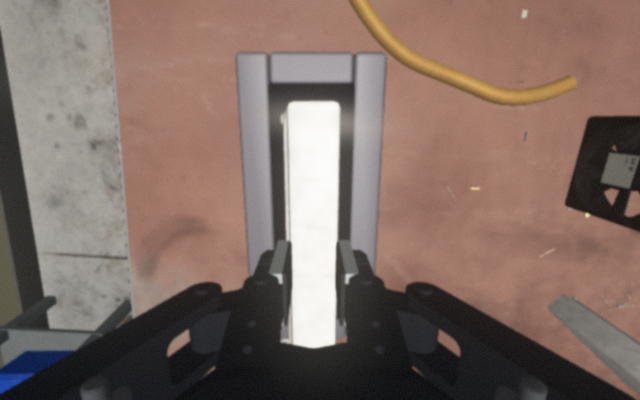

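View pics/f_1.png

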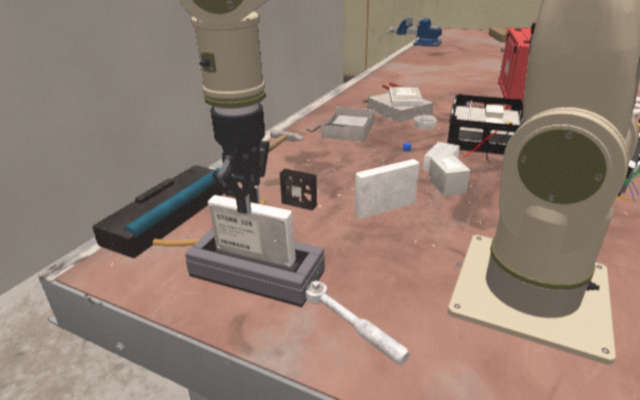

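```bash
cat > nrm.py <<'E'
from h import *
import sys
tag=sys.argv[1]
def plane(F):
    for _ in range(5):
        c=F.mean(0);w=np.linalg.svd(F-c,full_matrices=False)[2][2];r=(F-c)@w;F=F[abs(r)<max(2*r.std(),.0008)]
    return w,c,len(F)
for n in ["scene","side","wrist"]:
    c=dict(np.load(f"{tag}_{n}.npz"));P,u,v=pts(c);x,y,z=P.T
    s=(abs(z)<.006)&(x>.25)&(x<.6)&(y>-.3)&(y<.3);w,q,k=plane(P[s]);w*=np.sign(w[2]);print(n,"bench n deg",np.degrees(w[:2]).round(2),"z",q[2].round(4),k)
    nn=np.array([-np.sin(np.radians(4.5)),np.cos(np.radians(4.5))]);ax=np.array([nn[1],-nn[0]])
    d=(P[:,:2]-[.4403,.1583])@nn;t=(P[:,:2]-[.4403,.1583])@ax
    s=(z>.058)&(z<.13)&(abs(t)<.07)&(d<-.0)&(d>-.02) if n=="scene" else (z>.058)&(z<.13)&(abs(t)<.07)&(d>.0)&(d<.02)
    if n!="wrist" and s.sum()>50:
        w,q,k=plane(P[s]);w*=np.sign(w[1]);print("   face tilt deg (nz>0 => top toward -y)",np.degrees(w[2]).round(2),"yaw",np.degrees(np.arctan2(-w[0],w[1])).round(2),"at z=.042 d=",((q[:2]-[.4403,.1583])@nn+ (q[2]-.042)*w[2]).round(4),k)
    # slot inside: dock top inner edges across
    s=(abs(z-.052)<.003)&(abs(t)<.1)&(abs(d)<.07)
    h=d[s]*1000; print("   dock d range",np.percentile(h,[0.5,99.5]).round(1),"neg inner",np.percentile(h[h<0],98).round(1),"pos inner",np.percentile(h[h>0],2).round(1),"t range",(np.percentile(((P[:,:2]-[.4403,.1583])@ax)[(abs(z-.052)<.003)&(abs(d)<.06)&(abs(t)<.13)],[.5,99.5])*1000).round(1))
E
for t in c f; do echo $t; python3 nrm.py $t; done
```

```text
c
scene bench n deg [0.06 0.02] z -0.0015 16829
   dock d range [-52.   47.2] neg inner -5.2 pos inner 4.1 t range [-109.4  107.7]
side bench n deg [-0.01 -0.05] z -0.0011 18238
   dock d range [-48.   51.2] neg inner -3.9 pos inner 5.3 t range [-109.   108.3]
wrist bench n deg [0.03 0.05] z -0.0002 71755
   dock d range [-49.1  49.9] neg inner -5.8 pos inner 5.8 t range [-81.9 110.7]
f
scene bench n deg [0.04 0.01] z -0.0015 16814
   face tilt deg (nz>0 => top toward -y) -2.5 yaw 4.45 at z=.042 d= -0.016 1356
   dock d range [-51.4  46.3] neg inner -3.6 pos inner 1.2 t range [-109.9  106.7]
side bench n deg [-0.01 -0.05] z -0.0011 17152
   face tilt deg (nz>0 => top toward -y) -2.4 yaw 4.57 at z=.042 d= 0.0093 2198
   dock d range [-47.   51.3] neg inner -0.6 pos inner 5.4 t range [-109.2  108.6]
wrist bench n deg [0.03 0.04] z -0.0002 89837
   dock d range [-48.7  50. ] neg inner -5.1 pos inner 4.9 t range [-102.4  110.5]
```

Emit:
arm_command --commands '[[[0, 0.05, 0, 1.2, 0.1, 0], [0, 0.08, 0, 2.3, 0.2, 0], [0, 0.08, 0, 2.3, 0.2, 0], [0, 0.08, 0, 2.3, 0.2, 0], [0, 0.08, 0, 2.3, 0.2, 0]]]'

```text
clock: 11.2
position: [0.4438, 0.1599, 0.1019]
ee_rot: [-0.028, 0.714, -0.699, 0.027]
ft_force: [-0.2, 0.0, -3.2]
grip_width: 0.238
```

```bash
python3 look.py g; python3 nrm.py g
```

```text
{'clock': np.float64(11.2), 'position': array([0.4438, 0.1599, 0.1019]), 'ee_rot': array([-0.0278,  0.7139, -0.6992,  0.0272]), 'joint_pos': array([ 0.2137,  0.127 , -0.6718,  1.9497,  0.0673,  1.0856, -1.9781]), 'ft_force': array([-0.2431,  0.0126, -3.2186]), 'grip_width': np.float64(0.2379)}
[[-0.997 -0.002  0.078]
 [-0.078  0.021 -0.997]
 [ 0.    -1.    -0.021]]
scene dock 982 [array([439.6, 154.6]), array([222.3, 100.9]), np.float64(2.9)] 206 307 149 186
scene disc 0.72 2527 tool 2..98% [[-66.5, -38.1, -5.8], [18.1, 7.2, 12.7], [75.2, 58.7, 16.0]] [231, 117, 285, 182]
side dock 2258 [array([440.7, 160.2]), array([220.7, 101.5]), np.float64(4.6)] 185 323 229 284
side disc 0.68 4381 tool 2..98% [[-66.3, -38.9, -14.1], [14.0, 3.1, -11.5], [74.8, 58.3, 7.1]] [205, 194, 292, 270]
wrist dock 17512 [array([441.8, 159. ]), array([219.9, 100.2]), np.float64(4.5)] 242 393 51 338
wrist disc 0.71 12181 tool 2..98% [[-71.0, -40.3, -12.7], [-25.8, -39.0, -1.2], [40.9, -35.6, 9.9]] [280, 100, 344, 345]
scene bench n deg [0.04 0.03] z -0.0015 16784
   face tilt deg (nz>0 => top toward -y) -0.31 yaw 4.55 at z=.042 d= -0.0118 1308
   dock d range [-52.   46.9] neg inner -4.5 pos inner 1.7 t range [-110.3  107.8]
side bench n deg [-0.01 -0.06] z -0.0011 17029
   face tilt deg (nz>0 => top toward -y) -0.1 yaw 4.65 at z=.042 d= 0.0134 2275
   dock d range [-46.8  51.3] neg inner -1.1 pos inner 4.6 t range [-109.2  108.5]
wrist bench n deg [0.03 0.05] z -0.0002 89338
   dock d range [-48.7  49.9] neg inner -5.2 pos inner 5.2 t range [-102.6  110.5]
```

Emit:
arm_command --commands '[[[0, -0.1, 0, 0, 0, 0], [0, -0.1, -0.3, 0, 0, 0], [0, -0.1, -0.6, 0, 0, 0], [0, -0.1, -0.9, 0, 0, 0], [0, -0.1, -1.2, 0, 0, 0], [0, -0.1, -1.2, 0, 0, 0], [0, -0.1, -1.2, 0, 0, 0]]]'

```text
clock: 12.2
position: [0.4437, 0.1589, 0.0898]
ee_rot: [-0.028, 0.714, -0.699, 0.027]
ft_force: [-0.6, 0.5, -2.5]
grip_width: 0.239
```

Emit:
arm_command --commands '[[[0, 0, -0.3, 0, 0, 0], [0, 0, -0.6, 0, 0, 0], [0, 0, -0.9, 0, 0, 0], [0, 0, -1.2, 0, 0, 0], [0, 0, -1.5, 0, 0, 0], [0, 0, -1.8, 0, 0, 0], [0, 0, -1.8, 0, 0, 0], [0, 0, -1.8, 0, 0, 0]]]'

```text
clock: 13.0
position: [0.4437, 0.159, 0.0718]
ee_rot: [-0.028, 0.714, -0.699, 0.027]
ft_force: [-0.1, 0.4, -3.7]
grip_width: 0.235
```

Emit:
arm_command --commands '[[[0, 0, -0.1, 0, 0, 0], [0, 0, -0.2, 0, 0, 0], [0, 0, -0.2, 0, 0, 0], [0, 0, -0.2, 0, 0, 0]]]'

```text
clock: 13.4
position: [0.4439, 0.159, 0.0702]
ee_rot: [-0.028, 0.714, -0.699, 0.027]
ft_force: [-2.4, -0.5, 3.5]
grip_width: 0.235
```

Emit:
arm_command --commands '[[[0, 0, -0.1, 0, 0, 0], [0, 0, -0.1, 0, 0, 0], [0, 0, -0.1, 0, 0, 0]]]'

```text
clock: 13.7
position: [0.444, 0.1591, 0.0702]
ee_rot: [-0.028, 0.714, -0.699, 0.027]
ft_force: [-7.9, -2.3, 16.9]
grip_width: 0.234
```

```bash
python3 look.py i; python3 nrm.py i
```

```text
{'clock': np.float64(13.7), 'position': array([0.444 , 0.1591, 0.0702]), 'ee_rot': array([-0.0277,  0.7138, -0.6993,  0.0274]), 'joint_pos': array([ 0.2019,  0.1707, -0.6675,  1.9824,  0.1016,  1.0189, -2.004 ]), 'ft_force': array([-7.9232, -2.2983, 16.8981]), 'grip_width': np.float64(0.2341)}
[[-0.997 -0.001  0.078]
 [-0.078  0.02  -0.997]
 [-0.    -1.    -0.02 ]]
scene dock 990 [array([440.5, 155.5]), array([221.3, 103.3]), np.float64(3.9)] 206 307 149 187
scene disc 0.86 1718 tool 2..98% [[-66.2, -38.6, -4.7], [18.3, -7.6, 12.4], [75.3, 27.8, 15.8]] [230, 133, 285, 181]
side dock 2271 [array([440.4, 161.7]), array([221.8, 101. ]), np.float64(6.0)] 185 323 229 284
side disc 0.87 3184 tool 2..98% [[-65.4, -39.1, -13.9], [15.8, -8.9, -11.6], [74.9, 32.2, 6.9]] [209, 212, 294, 272]
wrist dock 22305 [array([452. , 159.9]), array([199.3, 100.2]), np.float64(4.6)] 227 403 40 343
wrist disc 0.58 12364 tool 2..98% [[-71.0, -40.5, -12.6], [-25.4, -39.1, -1.0], [41.3, -35.6, 10.1]] [280, 103, 344, 349]
scene bench n deg [0.04 0.02] z -0.0015 16788
   face tilt deg (nz>0 => top toward -y) -0.52 yaw 4.42 at z=.042 d= -0.0126 894
   dock d range [-52.2  46.8] neg inner -6.3 pos inner 1.3 t range [-109.8  105.6]
side bench n deg [-0.01 -0.04] z -0.0011 17350
   face tilt deg (nz>0 => top toward -y) 0.56 yaw 4.63 at z=.042 d= 0.0128 1590
   dock d range [-47.1  51.3] neg inner -0.7 pos inner 5.5 t range [-109.2  108.4]
wrist bench n deg [0.03 0.04] z -0.0002 93856
   dock d range [-48.6  49.9] neg inner -4.7 pos inner 4.9 t range [-33.4 110.5]
```

View pics/i.png

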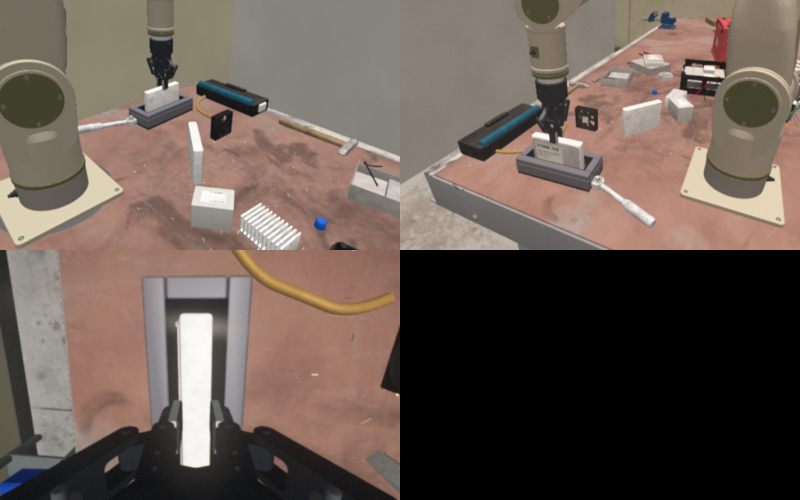

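Emit:
arm_command --commands '[[[0, 0, 0.1, 0, 0, 0], [0, 0, 0.1, 0, 0, 0]]]'

```text
clock: 14.2
position: [0.444, 0.159, 0.0702]
ee_rot: [-0.028, 0.714, -0.699, 0.027]
ft_force: [-2.8, -0.6, 6.3]
grip_width: 0.236
```

Emit:
arm_command --commands '[[[0, 0, 0, 0, 0, 0], [0, 0, 0, 0, 0, 0], [0, 0, 0, 0, 0, 0], [0, 0, 0, 0, 0, 0], [0, 0, 0, 0, 0, 0], [0, 0, 0, 0, 0, 0], [0, 0, 0, 0, 0, 0], [0, 0, 0, 0, 0, 0]]]' --claw 6

```text
clock: 15.0
position: [0.4437, 0.1589, 0.0698]
ee_rot: [-0.028, 0.714, -0.699, 0.027]
ft_force: [0.5, 1.0, 0.6]
grip_width: 0.706
```

Emit:
arm_command --commands '[[[0, 0, 1, 0, 0, 0], [0, 0, 3, 0, 0, 0], [0, 0, 6, 0, 0, 0], [0, 0, 9, 0, 0, 0], [0, 0, 12, 0, 0, 0], [0, 0, 15, 0, 0, 0], [0, 0, 15, 0, 0, 0], [0, 0, 15, 0, 0, 0]]]'

```text
clock: 15.8
position: [0.444, 0.1591, 0.2207]
ee_rot: [-0.027, 0.714, -0.699, 0.028]
ft_force: [-0.5, -0.5, -0.7]
grip_width: 0.703
```

```bash
python3 look.py j; python3 nrm.py j; python3 - <<'E'
from h import *
for n in ["scene","side"]:
    c=dict(np.load(f"j_{n}.npz"));P,u,v=pts(c);x,y,z=P.T
    for nm,s in [("disc top",(abs(z-.108)<.005)&(abs(x-.44)<.09)&(abs(y-.158)<.05)),("fantop",(z>.074)&(z<.09)&(x>.43)&(x<.56)&(y>-.18)&(y<-.04))]:
        print(n,nm,s.sum(),[np.round(q,1) for q in cv2.minAreaRect((P[s][:,:2]*1000).astype(np.float32))],np.percentile(z[s],[50,99]).round(4))
E
```

```text
{'clock': np.float64(15.8), 'position': array([0.444 , 0.1591, 0.2207]), 'ee_rot': array([-0.0273,  0.7139, -0.6991,  0.0278]), 'joint_pos': array([ 0.2451,  0.0096, -0.6651,  1.7926, -0.0137,  1.3329, -1.9096]), 'ft_force': array([-0.4792, -0.4686, -0.6712]), 'grip_width': np.float64(0.7027)}
[[-0.997 -0.     0.078]
 [-0.078  0.021 -0.997]
 [-0.002 -1.    -0.021]]
scene dock 1005 [array([439.9, 153.4]), array([222. , 101.3]), np.float64(2.3)] 206 307 149 187
side dock 2279 [array([440.8, 161.9]), array([222.7, 100.6]), np.float64(5.6)] 185 323 229 284
wrist dock 10849 [array([441.6, 158.9]), array([220.1, 100.1]), np.float64(4.5)] 268 366 73 270
scene bench n deg [0.05 0.02] z -0.0015 16802
   face tilt deg (nz>0 => top toward -y) -0.5 yaw 4.44 at z=.042 d= -0.0131 962
   dock d range [-51.7  46.7] neg inner -4.3 pos inner 1.3 t range [-109.7  107.1]
side bench n deg [-0.01 -0.05] z -0.0011 17926
   face tilt deg (nz>0 => top toward -y) 1.08 yaw 4.6 at z=.042 d= 0.0128 1665
   dock d range [-46.4  51.5] neg inner -1.1 pos inner 5.8 t range [-109.2  108.6]
wrist bench n deg [0.04 0.04] z -0.0002 72390
   dock d range [-48.9  49.8] neg inner -6.9 pos inner 6.4 t range [-106.5  110.3]
scene disc top 340 [array([441.1, 155. ]), array([146.3,  24.7]), np.float64(4.3)] [0.1075 0.1092]
scene fantop 274 [array([487.1, -85.7]), array([80. , 26.5]), np.float64(0.5)] [0.0781 0.0799]
side disc top 848 [array([441.5, 159.5]), array([146.2,  25.8]), np.float64(4.5)] [0.1081 0.1099]
side fantop 235 [array([487.4, -83.2]), array([79.7, 28.6]), np.float64(1.7)] [0.0783 0.0803]
```

View pics/j.png

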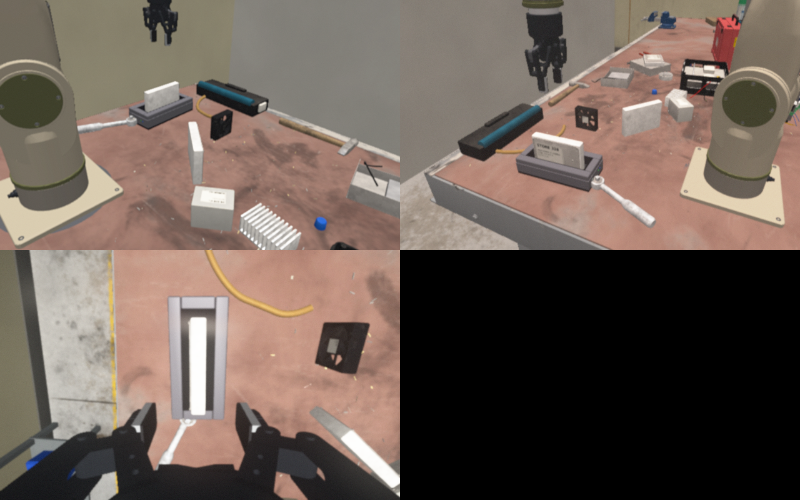

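```bash
python3 -c "
from workcell import manip
print(manip.hand_in())"
```

```text
the job is handed in; nothing more can be done
None
```

The labelled disc, the right-most of the two look-alikes (scene pixel 465, 228), is seated in the dock slot. I have handed the job in at about 16 s of the 43 s.

- **Method:** I gripped the disc near the top and carried it over the dock. The lower edge went in about 11 mm below the top plane, leaning about 14°, and held there for roughly a second. Then I straightened it, lowered it until it met the floor at about 17 N, let go and backed off 15 cm.
- **Last checks:**
  - The disc's top is at 109–110 mm, against 110 mm expected when seated.
  - The disc is within about 2 mm of the slot's middle and upright within about 1°.
  - The fan is within 1 mm of where it started, and the wrist force is near zero.
- **Disagreements:**
  - The scene and side cameras differ by 3–5 mm across the slot, so I averaged them and used the wrist camera as a third check.
  - They also gave the seated disc's tilt as −0.5° and +1.1°.
  - I first misread the sign of a 1° tilt in the grip. That left the disc about 2.4° off after straightening, which I corrected before lowering it.

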